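# Show the red paint marker to the colour-matching camera

### The job

Start the colour camera by pressing its green button fully down and letting it come back up; then take the red paint marker out of the aluminium case and hold it up to the camera with the end of its cap facing the lens, 10 cm from the glass, the cap centred in the view and the marker in line with the direction in which the lens looks (slightly downward, so the cap end is a little higher than the tail). Finish while holding it there, still, in the gripper; leave the other markers and everything else where they lie.

Things in the scene. Friction and masses are not known exactly. Their poses are not given: they have to be found in the camera images.
- red_marker: red paint marker, the part to present, rigid, 50 to 100 g, lying flat on the rails in the case. Square white barrel 24 x 24 mm from x = -65 to 55 mm with a red band, then a round red cap 22 mm across from x = 55 to 85 mm. Origin: on the underside, within 6 mm of the centre of mass along x; x along the marker towards its cap, z up (axis at z = 12 mm)
- red_tip (a point): centre of the flat end of the red marker's cap, on the marker's axis (85 mm ahead of and 12 mm above the marker's origin); axes as the marker's: x points out of the cap along the marker
- yellow_marker: yellow paint marker, rigid, 50 to 100 g, lying flat on the rails in the case. Square white barrel 24 x 24 mm from x = -65 to 55 mm with a yellow band, then a round yellow cap 22 mm across from x = 55 to 85 mm. Origin: on the underside, within 6 mm of the centre of mass along x; x along the marker towards its cap, z up (axis at z = 12 mm)
- blue_marker: blue paint marker, rigid, 50 to 100 g, lying flat on the rails in the case. Square white barrel 24 x 24 mm from x = -65 to 55 mm with a blue band, then a round blue cap 22 mm across from x = 55 to 85 mm. Origin: on the underside, within 6 mm of the centre of mass along x; x along the marker towards its cap, z up (axis at z = 12 mm)
- case: open aluminium case, fixed, 240 (x) x 340 (y) mm, walls 55 high, 5 thick, handle 32 out on -x. Two wooden rails along y, 10 wide, at x = -35 and 35, carry the marker undersides 25 above the bench; between them free down to 5. The markers lie along x, caps to +x (turned up to 0.2 rad), at y = -85, 0, 85, in any order. Origin: centre of the underside
- lens (a point): centre of the front glass of the colour camera: black lens 48 mm across, white light ring 72 mm across behind it, grey head, on a fixed stand behind (+x). 300 mm above the bench; looks along this point's -x, roughly towards the robot and 0.35 rad (20 deg) downward; y level, z up across the view. Nothing stands in front
- start_button (a joint): spring travel of the round green start button in its yellow housing: 0 up, 0.006 (m) fully down; 5 N push it fully down
- start_button_top (a point): centre of the button's top face (button 36 mm in diameter), pressed straight down
- tape_roll: roll of masking tape lying flat, 90 mm across, 25 mm high; origin under its centre
- varnish_jar: amber jar with a steel lid, 64 mm across, 85 mm high; origin under its centre
- pencil_tin: flat white pencil tin 90 x 180 x 14 mm; origin under its centre
- palette_knife: palette knife lying flat on the bench at the right; origin under its middle

How it is judged:
By the outcome, as a careful person would: the job done as asked, in the order asked, and still so for the second after the job is handed in, while the arm keeps its last pose, push and grip.
It also fails if it takes over 64 s, if anything falls off the work surface, if the arm or the gripper's body presses on something with over 40 N, if the wrist force passes 120 N, or if a joint passes its speed limit or range.

### The arm

A 7-joint arm with a two-finger parallel gripper is mounted at the origin on the work surface. World frame = base frame: x ahead of the robot, y to its left, z up, the work surface at z = 0. Lengths are in m, angles in rad, forces in N, time in s.
With the tool pointing down it reaches from about 0.4 to 0.875 m from the base axis. Payload 4.4 kg.
Tool frame: the origin (TCP) lies at the very end of the fingers, on their centre line; the grasp point (between the pads) lies 19 mm behind it; z points along the fingers, y is the line along which they close (so a half turn about z gives the same grasp; the last joint's range is limited). The gripper opens to 85 mm and grips with 20 to 120 N. Pads are 22 mm wide; open, the fingers measure 114 mm over their backs; the gripper's body (76 mm by 85 mm) begins 54 mm behind the grasp point. The pads swing forward as they close: fully open they stand 13 mm farther back than shut.
Start: joints at [1.172, 0.628, 0.038, 1.517, -0.027, 0.996, -0.02], TCP at [0.212, -0.614, 0.231] pointing down, gripper open.
Joint ranges: [-3.06, 3.06], [-0.37, 2.12], [-1.25, 1.32], [0.18, 2.47], [-1.1, 4.24], [0.23, 1.98], [-2.94, 2.94]. Speed limits (rad/s): [2.57, 2.57, 3.14, 3.14, 3.14, 3.14, 3.14].

### API

Orientations are given as a unit quaternion [w, x, y, z].
In Python, from station import env gives the robot as it stands.
- The arm moves only by the tool jog_arm, never from a script. Its argument "targets" is a list that holds one entry, the list of rows, each a list of 7 numbers: the turn, a rotation vector about the tool's x, y, z in rad, then the shift along the tool's x, y, z in mm, then the opening in per cent of the stroke, from 0 (shut) to 100 (fully open). A call has 1 to 8 rows; each row is the pose to reach, as a shift and turn from the pose commanded when the call began, along the tool's axes at that moment; what a row does not reach only later rows make up. A row lasts 1/12 s, in which the tool goes at most 41.7 mm and 7.16 degrees, less where a joint would pass 70% of its speed; a pose out of reach is approached as far as the arm can. A call with a gripper value outside its range is refused whole. The fingers move at their own pace and stop on an object; the grip force is fixed at half the most. Time passes only in rows, so rows that repeat a pose let the fingers close. It gives the time, the measured TCP pose, the force, the opening and the grip force at its end, in the units of the state.
- env.get_state(): the state, without advancing time (a new reading comes with each control period).
- env.get_image(name): name is "scene" or "top" or "wrist"; returns (picture, depth): 480x640x3 uint8, red, green, blue; 480x640 float32, m along the optical axis (not along the pixel's ray), 0 where there is no reading.
- env.camera_params(name): a dict with "intrinsics" (3x3 intrinsics, pixels), "k1" (the pictures are not rectified: a ray, as slopes to the right and down, at radius r is drawn at 1 + k1 r^2 times it, then the intrinsics apply), "xyz" and "rotation" of the camera in the world; the wrist camera has in their place "T_tool_cam" (4x4, takes a point from camera to tool coordinates, whose origin is the TCP and whose axes are the flange's). Camera axes: x right, y down, z forward; pixel columns grow to the right and rows downward; lengths in m; the calibration is good to about 2 mm. A picture is of the moment at which its call begins: read the wrist's pose just before it. camera_params takes no time and is no camera call.
- env.close_job(): hands the job in; it is judged then, once.
The state is a dict: "time_s": time; "joint_pos": joint angles; "dq": joint speeds; "tau": joint torques, N m; "ee_pos": TCP position; "tcp_rot": TCP orientation; "ft_force": force on the tool from outside, world axes, zero at the start; "ft_torque": the same for the moment, N m; "gripper_width": finger opening in m; "gripper_force": force on a finger pad.
Only numpy, scipy, OpenCV 4.12 (cv2) and the standard library are available. Lean on these libraries where they do the work, as an engineer would, in place of code of your own. Each camera call takes 0.05 s, during which the arm holds its last target. There are 200 camera calls.

## Working session

There is one attempt and no reset: what is moved stays moved. The work goes in short steps, Python scripts to look and compute and a tool call to move; the robot and the scene stay as the last step left them, time stands still between calls to the robot, and variables do not carry over. Pictures are saved under pics/ and viewed, at most 10 in all, crops included, and the job is handed in when it is done.

Besides the shell and the picture viewer there is one more tool, called after "Emit:" as name([rows], argument=value, ...), one row to a line, values as JSON. jog_arm: Moves the arm, as the interface text tells. Its arguments: {"type":"object","properties":{"targets":{"type":"array"}},"required":["targets"]}

```bash
mkdir -p pics; cat > h.py <<'E'
import numpy as np, cv2
from station import env
from scipy.spatial.transform import Rotation as R
def q2R(q): return R.from_quat([q[1],q[2],q[3],q[0]]).as_matrix()
def cam(name,st=None):
    p=env.camera_params(name); K=np.array(p["intrinsics"])
    if name=="wrist":
        T=np.array(p["T_tool_cam"]); st=st or env.get_state(); Rt=q2R(st["tcp_rot"])
        return K,p["k1"],Rt@T[:3,3]+np.array(st["ee_pos"]),Rt@T[:3,:3]
    r=np.array(p["rotation"],float)
    r=r if r.shape==(3,3) else q2R(r)
    return K,p["k1"],np.array(p["xyz"]),r
def slopes(K,k1,uv):
    uv=np.atleast_2d(uv).astype(float)
    d=np.array([k1,0,0,0,0])
    return cv2.undistortPoints(uv[:,None],K,d)[:,0]
def plane(c,uv,z):
    K,k1,t,r=c; s=slopes(K,k1,uv); d=np.c_[s,np.ones(len(s))]@r.T
    return t+d*((z-t[2])/d[:,2])[:,None]
def pts(c,uv,depth):
    K,k1,t,r=c; s=slopes(K,k1,uv); return t+(np.c_[s,np.ones(len(s))]*np.asarray(depth)[:,None])@r.T
def grab(name,fn):
    st=env.get_state(); c=cam(name,st); im,d=env.get_image(name)
    cv2.imwrite("pics/"+fn+".png",im[:,:,::-1]); np.savez(""+fn,im=im,d=d); return c,im,d
def cloud(c,d):
    h,w=d.shape; v,u=np.mgrid[:h,:w]; return pts(c,np.c_[u.ravel(),v.ravel()],d.ravel()).reshape(h,w,3)
E
python3 - <<'E'
from h import *
for n in("top","scene"):
    c,im,d=grab(n,n+"1"); print(n,c[1:],c[0].round(1).tolist())
print({k:np.round(v,3) for k,v in env.get_state().items()})
print(env.camera_params("wrist"))
E
```

```text
top (-0.05903139503966873, array([ 0.46883521, -0.02417095,  1.36070531]), array([[ 0.00795081, -0.99525596,  0.0969658 ],
       [-0.99995213, -0.00736026,  0.00644652],
       [-0.00570224, -0.09701242, -0.99526684]])) [[448.8, 0.0, 318.2], [0.0, 448.8, 240.5], [0.0, 0.0, 1.0]]
scene (-0.19214882955807389, array([1.08961988, 0.86753246, 1.73972062]), array([[-0.85857734,  0.42991026, -0.2793244 ],
       [ 0.51264681,  0.71333734, -0.47785259],
       [-0.0061812 , -0.55346816, -0.8328474 ]])) [[615.8, 0.0, 316.2], [0.0, 615.8, 240.0], [0.0, 0.0, 1.0]]
{'time_s': np.float64(0.1), 'joint_pos': array([ 1.172,  0.629,  0.038,  1.518, -0.027,  0.996, -0.02 ]), 'dq': array([-0.   , -0.004,  0.002, -0.002,  0.001, -0.002, -0.001]), 'tau': array([ 4.0000e-03, -5.6454e+01,  1.2300e+00, -1.9398e+01,  1.1000e-02,
        5.0000e-03, -0.0000e+00]), 'ee_pos': array([ 0.212, -0.614,  0.23 ]), 'tcp_rot': array([-0.001,  0.986,  0.166, -0.   ]), 'ft_force': array([-0.507, -0.564, -0.114]), 'ft_torque': array([-0.063,  0.027,  0.007]), 'gripper_force': np.float64(0.0), 'gripper_width': np.float64(0.085)}
{'intrinsics': array([[350.06049931,   0.        , 320.05290668],
       [  0.        , 350.06049931, 236.89088892],
       [  0.        ,   0.        ,   1.        ]]), 'k1': -0.03668707950366819, 'T_tool_cam': array([[-9.85704395e-05, -9.62660344e-01, -2.70712122e-01,
         6.74166791e-02],
       [ 9.99999927e-01,  4.90304768e-06, -3.81550709e-04,
         1.25107719e-03],
       [ 3.68631051e-04, -2.70712140e-01,  9.62660273e-01,
        -1.41284746e-01],
       [ 0.00000000e+00,  0.00000000e+00,  0.00000000e+00,
         1.00000000e+00]])}
```

View pics/top1.png

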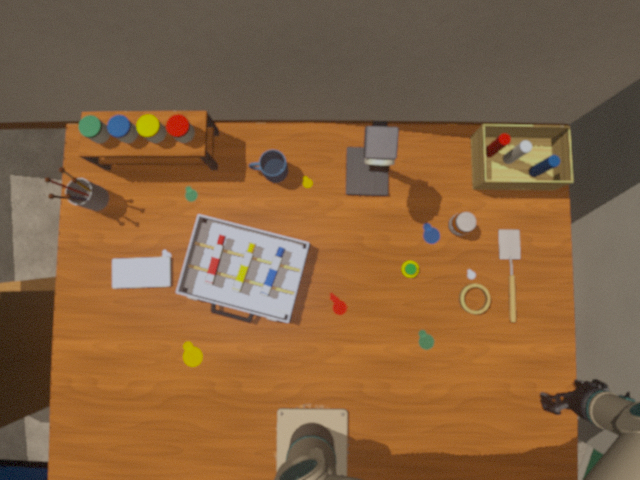

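View pics/scene1.png

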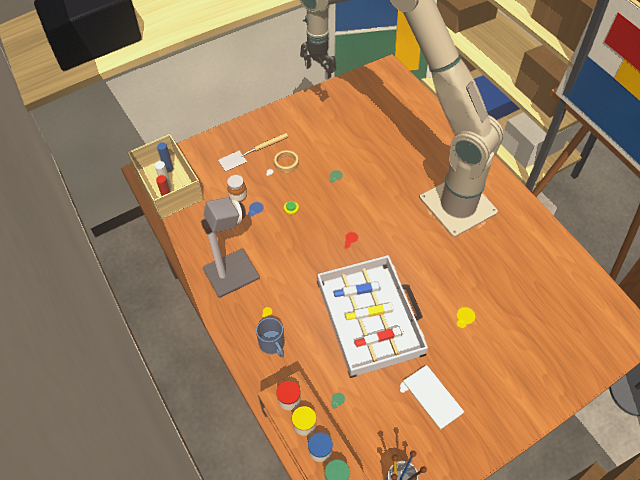

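Top view: case at about (245,268) with red at the left (215,255), yellow (245,262) and blue (276,270). The button is at (410,269) and the camera head at (380,145).

```bash
python3 - <<'E'
from h import *
out=[]
for n in("top","scene"):
    f=np.load(n+"1.npz"); im,d=f["im"],f["d"]; c=cam(n); P=cloud(c,d)
    hsv=cv2.cvtColor(im,cv2.COLOR_RGB2HSV); H,S,V=cv2.split(hsv)
    green=((H>45)&(H<80)&(S>150)&(V>90)); red=((H<6)|(H>174))&(S>170)&(V>90); yel=(H>25)&(H<35)&(S>180)&(V>120)
    for nm,m in(("green",green),("red",red),("yellow",yel)):
        k,l,s,ce=cv2.connectedComponentsWithStats(m.astype(np.uint8))
        for i in range(1,k):
            if s[i,4]>12:
                q=P[l==i]; print(n,nm,ce[i].round(1),s[i,4],np.median(q,0).round(3),q[:,2].max().round(3))
    u0,v0=(170,205) if n=="top" else (310,250)
    out.append(cv2.resize(im[v0:v0+125,u0:u0+130],None,fx=3,fy=3,interpolation=cv2.INTER_CUBIC))
cv2.imwrite("pics/crop1.png",np.hstack(out)[:,:,::-1])
E
```

```text
top red [177.4 125.9] 359 [0.881 0.358 0.223] 1.361
top red [501.4 140. ] 136 [ 0.879 -0.533  0.142] 1.361
top red [220.9 239.6] 23 [0.596 0.272 0.048] 0.053
top red [213.8 266.9] 47 [0.516 0.289 0.05 ] 0.054
top red [338. 305.] 165 [ 0.405 -0.076  0.001] 0.01
top yellow [147.2 125.4] 412 [0.883 0.439 0.223] 1.361
top yellow [306.9 182. ] 67 [0.783 0.021 0.001] 0.01
top yellow [250.6 247.5] 28 [0.575 0.182 0.048] 0.052
top yellow [409.5 268.9] 135 [ 0.516 -0.289  0.012] 0.026
top yellow [241.8 273.4] 91 [0.499 0.206 0.05 ] 0.057
top yellow [191.6 354.5] 326 [0.254 0.363 0.001] 1.361
scene red [625.   39.9] 1168 [-0.779 -0.069  0.408] 1.74
scene red [162.4 184.9] 162 [ 0.881 -0.527  0.121] 1.74
scene red [350.2 238.8] 134 [ 0.404 -0.074  0.002] 0.016
scene red [385.4 334.4] 126 [0.518 0.297 0.048] 0.058
scene red [359.9 341.9] 52 [0.598 0.277 0.046] 1.74
scene red [287.9 392.1] 429 [0.884 0.362 0.223] 0.233
scene yellow [290.9 208.9] 60 [ 0.524 -0.278  0.012] 0.021
scene yellow [375.6 309.1] 97 [0.498 0.211 0.051] 0.061
scene yellow [266.7 311.4] 61 [0.779 0.023 0.001] 1.74
scene yellow [464.8 316.7] 268 [0.252 0.365 0.002] 1.74
scene yellow [350.2 315.4] 38 [0.575 0.188 0.047] 0.059
scene yellow [303.6 417.7] 433 [0.884 0.442 0.223] 1.74
```

View pics/crop1.png

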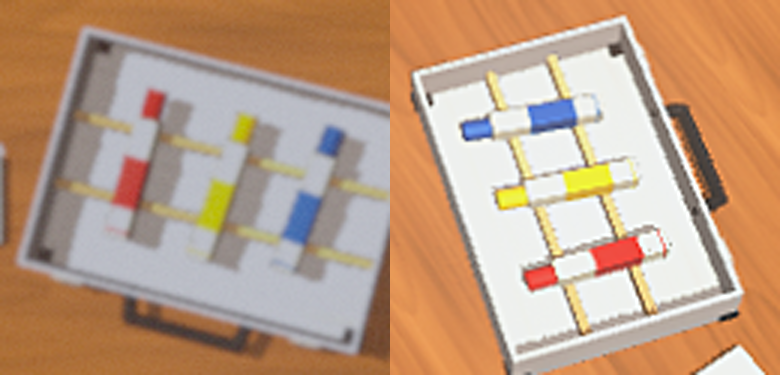

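The crop shows the red marker's cap at the upper (+x) end and its band near the tail. Its yaw is about -0.22 rad, with the origin near (0.529, 0.290). I'll do the button first.

Emit:
jog_arm([
  [[0,0,0.334,270,-143,0,0],[0,0,0.334,270,-143,0,0],[0,0,0.334,270,-143,0,0],[0,0,0.334,270,-143,0,0],[0,0,0.334,270,-143,0,0],[0,0,0.334,270,-143,0,0],[0,0,0.334,270,-143,0,0],[0,0,0.334,270,-143,0,0]],
])

```text
time_s: 0.77
ee_pos: [0.4264, -0.3841, 0.2309]
tcp_rot: [-0.002, 1.0, 0.004, 0.001]
ft_force: [0.9, -0.3, 0.1]
gripper_width: -0.0003
gripper_force: 0.0
```

Emit:
jog_arm([
  [[0,0,0,90,-100,60,0],[0,0,0,90,-100,60,0],[0,0,0,90,-100,60,0],[0,0,0,90,-100,60,0],[0,0,0,90,-100,60,0],[0,0,0,90,-100,60,0]],
])

```text
time_s: 1.27
ee_pos: [0.5113, -0.2894, 0.1702]
tcp_rot: [-0.001, 1.0, 0.001, -0.001]
ft_force: [-1.0, 0.4, 0.7]
gripper_width: -0.0001
gripper_force: 0.0
```

```bash
python3 - <<'E'
from h import *
c,im,d=grab("wrist","w1"); P=cloud(c,d); st=env.get_state(); print(st["ee_pos"],st["tcp_rot"])
H,S,V=cv2.split(cv2.cvtColor(im,cv2.COLOR_RGB2HSV))
m=((H>40)&(H<85)&(S>120)&(V>60)).astype(np.uint8)
k,l,s,ce=cv2.connectedComponentsWithStats(m)
for i in range(1,k):
    if s[i,4]>80:
        z=np.median(P[l==i][:,2]); print(ce[i],s[i],np.median(P[l==i],0),plane(c,ce[i],z))
E
```

```text
[ 0.51046117 -0.29143669  0.17096315] [ 1.93986511e-04  9.99999688e-01 -4.23661227e-04 -6.37586521e-04]
[322.69325153 213.85736196] [ 303  194   41   41 1304] [ 0.51734843 -0.29311065  0.02050321] [[ 0.5173339  -0.29290417  0.02050321]]
```

View pics/w1.png

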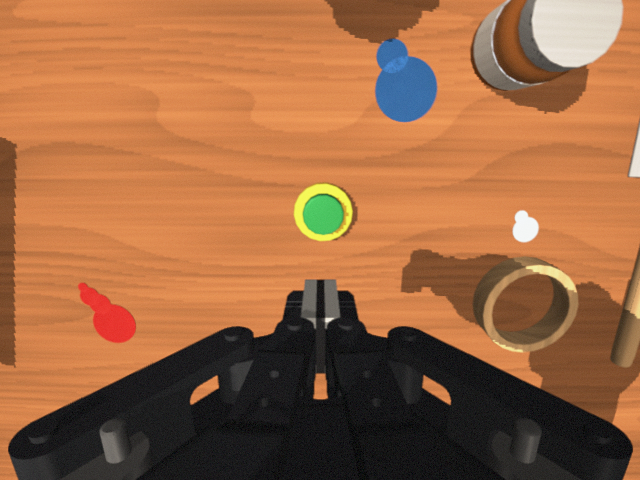

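The button is at (323,214), 41 px wide, which gives (0.517, -0.293) with its top at about z = 0.0205. Descending.

Emit:
jog_arm([
  [[0,0,0,7,1.5,40,0],[0,0,0,7,1.5,80,0],[0,0,0,7,1.5,115,0],[0,0,0,7,1.5,135,0],[0,0,0,7,1.5,143,0],[0,0,0,7,1.5,143,0],[0,0,0,7,1.5,143,0]],
])

```text
time_s: 1.9
ee_pos: [0.5179, -0.2943, 0.0293]
tcp_rot: [0.001, 1.0, -0.002, 0.0]
ft_force: [0.3, -0.8, 0.5]
gripper_width: 0.0001
gripper_force: 0.0
```

Emit:
jog_arm([
  [[0,0,0,0,0,3,0],[0,0,0,0,0,6,0],[0,0,0,0,0,9,0],[0,0,0,0,0,11,0],[0,0,0,0,0,12,0],[0,0,0,0,0,12,0]],
])

```text
time_s: 2.4
ee_pos: [0.519, -0.2934, 0.017]
tcp_rot: [0.001, 1.0, -0.001, 0.001]
ft_force: [0.9, -0.9, 3.9]
gripper_width: 0.0001
gripper_force: 2.2
```

Emit:
jog_arm([
  [[0,0,0,0,0,1,0],[0,0,0,0,0,2,0],[0,0,0,0,0,3,0],[0,0,0,0,0,3,0],[0,0,0,0,0,3,0]],
])

```text
time_s: 2.82
ee_pos: [0.5191, -0.2934, 0.0158]
tcp_rot: [0.001, 1.0, -0.001, 0.001]
ft_force: [-2.2, -0.1, 20.1]
gripper_width: -0.0001
gripper_force: 10.2
```

The reading is 20 N with the button at its stop, so it is fully pressed. Releasing straight up.

Emit:
jog_arm([
  [[0,0,0,0,0,-5,0],[0,0,0,0,0,-12,0],[0,0,0,0,0,-40,0],[0,0,0,0,0,-80,0],[0,0,0,0,0,-120,0],[0,0,0,0,0,-160,0],[0,0,0,0,0,-200,0],[0,0,0,0,0,-235,0]],
])

```text
time_s: 3.48
ee_pos: [0.5171, -0.2919, 0.2505]
tcp_rot: [-0.0, 1.0, -0.001, -0.0]
ft_force: [0.5, 0.6, -0.8]
gripper_width: -0.0
gripper_force: 0.0
```

```bash
python3 - <<'E'
from h import *
st=env.get_state(); print(np.round(st["joint_pos"],3),st["ee_pos"])
f=np.load("top1.npz"); P=cloud(cam("top"),f["d"])
# head: points high around (380,145)
B=P[115:200,340:430].reshape(-1,3); B=B[(B[:,2]>0.2)&(B[:,2]<.5)]
print(len(B),B.min(0),B.max(0)); r=cv2.minAreaRect(B[:,:2].astype(np.float32)); print(r, cv2.boxPoints(r))
E
```

```text
[ 0.379  0.529  0.137  1.659 -0.084  0.96  -1.026] [ 0.51711144 -0.29186589  0.25047954]
1445 [ 0.73531857 -0.2004316   0.29642902] [ 0.86306679 -0.12411252  0.3673373 ]
((0.7991649508476257, -0.16166649758815765), (0.07590358704328537, 0.12792372703552246), 88.08360290527344) [[ 0.7339697  -0.1974581 ]
 [ 0.8618219  -0.20173602]
 [ 0.8643602  -0.12587489]
 [ 0.736508   -0.12159698]]
```

Emit:
jog_arm([
  [[0,0,-1,-120,-130,-60,0],[0,0,-1,-120,-130,-60,0],[0,0,-1,-120,-130,-60,0],[0,0,-1,-120,-130,-60,0],[0,0,-1,-120,-130,-60,0],[0,0,-1,-120,-130,-60,0],[0,0,-1,-120,-130,-60,0],[0,0,-1,-120,-130,-60,0]],
])

```text
time_s: 4.15
ee_pos: [0.3968, -0.1615, 0.3083]
tcp_rot: [-0.001, 0.876, 0.482, -0.001]
ft_force: [-0.1, -0.5, 0.6]
gripper_width: -0.0
gripper_force: 0.0
```

Emit:
jog_arm([
  [[0,0,-1,0,0,0,0],[0,0,-1,0,0,0,0],[0,0,-1,0,0,0,0],[0,0,-1,0,0,0,0],[0,0,-1,0,0,0,0],[0,0,-1,0,0,0,0],[0,0,-1,0,0,0,0],[0,0,-1,0,0,0,0]],
])

```text
time_s: 4.82
ee_pos: [0.3969, -0.1619, 0.3077]
tcp_rot: [-0.001, 0.538, 0.843, -0.0]
ft_force: [-0.7, -0.5, 0.1]
gripper_width: -0.0
gripper_force: 0.0
```

Emit:
jog_arm([
  [[0,0,-1,0,0,0,0],[0,0,-1,0,0,0,0],[0,0,-1,0,0,0,0],[0,0,-1,0,0,0,0],[0,0,-1,0,0,0,0],[0,0,-1,0,0,0,0],[0,0,-1,0,0,0,0],[0,0,-1,0,0,0,0]],
])

```text
time_s: 5.48
ee_pos: [0.3968, -0.1619, 0.3077]
tcp_rot: [-0.002, 0.068, 0.998, 0.0]
ft_force: [0.1, 0.6, -0.4]
gripper_width: -0.0002
gripper_force: 0.0
```

Emit:
jog_arm([
  [[0,-0.9,0,0,0,0,0],[0,-0.9,0,0,0,0,0],[0,-0.9,0,0,0,0,0],[0,-0.9,0,0,0,0,0],[0,-0.9,0,0,0,0,0],[0,-0.9,0,0,0,0,0],[0,-0.9,0,0,0,0,0],[0,-0.9,0,0,0,0,0]],
])

```text
time_s: 6.15
ee_pos: [0.4015, -0.1513, 0.3128]
tcp_rot: [0.277, 0.061, 0.959, -0.003]
ft_force: [0.8, 0.4, 0.4]
gripper_width: -0.0001
gripper_force: 0.0
```

```bash
python3 - <<'E'
from h import *
c,im,d=grab("wrist","w2"); print(c[2],c[3][:,2]); print(np.round(env.get_state()["joint_pos"],2))
E
```

```text
[ 0.26777826 -0.13925247  0.39585258] [ 0.73710499 -0.06960172 -0.67218437]
[ 0.59  0.   -0.14  2.41 -0.8   0.28  2.63]
```

View pics/w2.png

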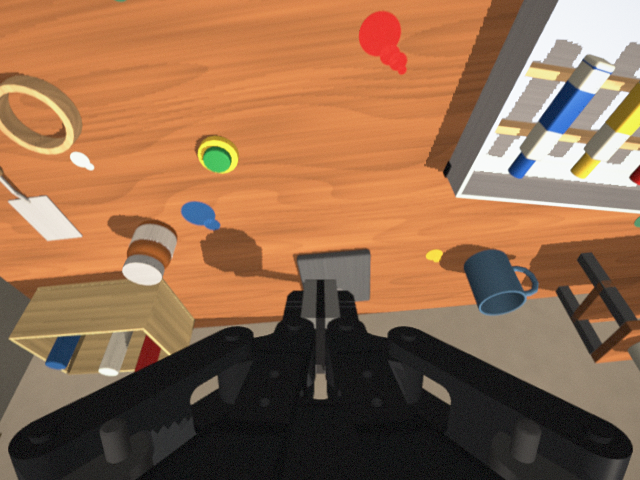

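The image is upside-down and the gripper hides the lens straight ahead (hidden near (325,370)). I'll raise the hand and yaw it so the camera looks past the fingers.

Emit:
jog_arm([
  [[0,0,1,-80,30,-130,0],[0,0,1,-80,30,-130,0],[0,0,1,-80,30,-130,0],[0,0,1,-80,30,-130,0],[0,0,1,-80,30,-130,0],[0,0,1,-80,30,-130,0],[0,0,1,-80,30,-130,0],[0,0,1,-80,30,-130,0]],
])

```text
time_s: 6.87
ee_pos: [0.4046, -0.1241, 0.4674]
tcp_rot: [0.257, 0.43, 0.859, 0.107]
ft_force: [0.5, -0.0, -0.9]
gripper_width: 0.0001
gripper_force: 0.0
```

Emit:
jog_arm([
  [[0,0,0.57,0,0,0,0],[0,0,0.57,0,0,0,0],[0,0,0.57,0,0,0,0],[0,0,0.57,0,0,0,0],[0,0,0.57,0,0,0,0]],
])

```text
time_s: 7.28
ee_pos: [0.4041, -0.124, 0.4658]
tcp_rot: [0.215, 0.655, 0.703, 0.175]
ft_force: [-0.3, -0.8, -0.0]
gripper_width: 0.0002
gripper_force: 0.0
```

```bash
python3 - <<'E'
from h import *
c,im,d=grab("wrist","w3"); print(c[2],c[3][:,2]); print(np.round(env.get_state()["joint_pos"],2))
v=c[3].T@(np.array([.72,-.16,.3])-c[2]); print(v, c[0]@(v/v[2]))
E
```

```text
[ 0.32427862 -0.05212401  0.58010543] [ 0.52502854 -0.30430868 -0.79482153]
[ 0.93 -0.22 -0.42  2.1  -0.46  0.77  0.82]
[ 0.17812457 -0.01961098  0.46322644] [454.66175386 222.07086207   1.        ]
```

View pics/w3.png

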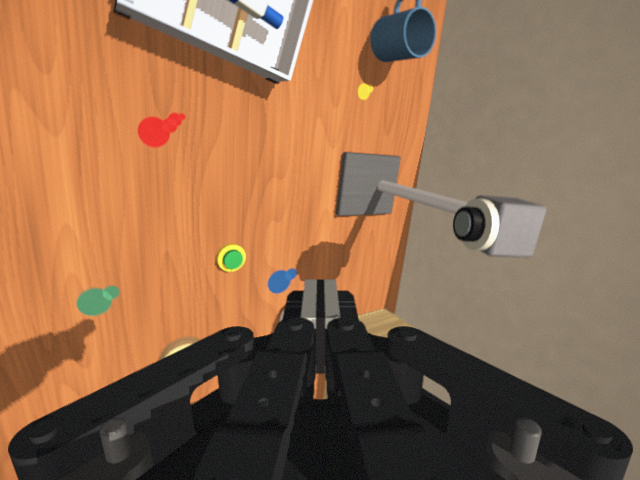

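The lens glass shows at about (462,223) and the white ring at (480,224). Measuring the lens centre and the ring plane.

```bash
cat > lens.py <<'E'
from h import *
import sys
def meas(fn,c,u0,v0,hw=60):
    f=np.load(fn+".npz"); im,d=f["im"],f["d"]; P=cloud(c,d)
    H,S,V=cv2.split(cv2.cvtColor(im,cv2.COLOR_RGB2HSV))
    box=np.zeros(d.shape,bool); box[v0-hw:v0+hw,u0-hw:u0+hw]=True
    near=box&(np.linalg.norm(P-[.72,-.16,.3],axis=2)<.09)
    ring=near&(V>190)&(S<60); k,l,s,ce=cv2.connectedComponentsWithStats(ring.astype(np.uint8)); i=1+s[1:,4].argmax(); ring=cv2.erode((l==i).astype(np.uint8),np.ones((3,3)))>0
    q=P[ring]; 
    for _ in range(3):
        m=q.mean(0); n=np.linalg.svd(q-m)[2][2]; r=(q-m)@n; q=q[abs(r)<max(.002,2*r.std())]
    n*=-np.sign(n[0]); print("ring",ring.sum(),"n",n.round(3),"yaw",np.arctan2(-n[1],-n[0]),"pitch down",np.arcsin(-n[2]),"rms",r.std())
    e=cv2.fitEllipse(np.array(max(cv2.findContours((l==i).astype(np.uint8),cv2.RETR_EXTERNAL,cv2.CHAIN_APPROX_NONE)[0],key=len))); print("ring ellipse",e)
    dark=near&(V<75); k,l,s,ce=cv2.connectedComponentsWithStats(dark.astype(np.uint8)); i=1+s[1:,4].argmax()
    q=P[l==i]; h=(q-m)@n; print("dark",ce[i],s[i],"h pct",np.percentile(h,[5,50,90,97]).round(4))
    g=near&((P-m)@n>np.percentile(h,90)-.004)&(V<140)
    e=cv2.fitEllipse(np.array(max(cv2.findContours(g.astype(np.uint8),cv2.RETR_EXTERNAL,cv2.CHAIN_APPROX_NONE)[0],key=len)))
    z=np.median(d[g]); print("front ellipse",e,"pt",pts(c,e[0],[np.median(d[int(e[0][1])-2:int(e[0][1])+3,int(e[0][0])-2:int(e[0][0])+3])]),"dia",e[1][1]/c[0][0,0]*z)
    return im
if __name__=="__main__":
    st=env.get_state(); im=meas(sys.argv[1],cam("wrist",st),int(sys.argv[2]),int(sys.argv[3]))
E
python3 lens.py w3 475 223
```

```text
ring 201 n [-0.957 -0.009 -0.288] yaw 0.009023165464389889 pitch down 0.29245647656562634 rms 0.0020696487417064657
ring ellipse ((485.7684020996094, 223.52867126464844), (24.150718688964844, 42.65013122558594), 0.8195964097976685)
dark [470.0308311  223.61394102] [453 207  32  35 746] h pct [0.006  0.0202 0.0228 0.0235]
front ellipse ((464.4249267578125, 222.89280700683594), (22.217838287353516, 33.35036849975586), 3.8765785694122314) pt [[ 0.7392666  -0.16205702  0.30294079]] dia 0.04490500383855256
```

Lens at about (0.739, -0.162, 0.303); the height agrees with 0.300. One closer, more frontal look for the yaw.

```bash
python3 - <<'E'
from h import *
st=env.get_state(); Rt=q2R(st["tcp_rot"]); print(Rt.round(2)); print("shift",Rt.T@(np.array([.49,-.15,.36])-st["ee_pos"])*1000); print("turn",Rt.T@[0,-.35,0])
E
```

```text
[[-0.05  0.85  0.53]
 [ 1.    0.08 -0.04]
 [-0.07  0.53 -0.85]]
shift [-22.17791119  14.56728738 136.21530627]
turn [-0.34863269 -0.02812222  0.01282148]
```

Emit:
jog_arm([
  [[-0.35,-0.03,0,-20,15,136,0],[-0.35,-0.03,0,-20,15,136,0],[-0.35,-0.03,0,-20,15,136,0],[-0.35,-0.03,0,-20,15,136,0],[-0.35,-0.03,0,-20,15,136,0],[-0.35,-0.03,0,-20,15,136,0]],
])

```text
time_s: 7.83
ee_pos: [0.4577, -0.1332, 0.4434]
tcp_rot: [0.308, 0.609, 0.678, 0.273]
ft_force: [0.3, 0.3, 0.5]
gripper_width: 0.0
gripper_force: 0.0
```

```bash
python3 - <<'E'
from h import *
from lens import meas
c,im,d=grab("wrist","w4"); print(c[2],c[3][:,2]); print(np.round(env.get_state()["joint_pos"],2))
v=c[3].T@(np.array([.739,-.162,.303])-c[2]); p=(c[0]@(v/v[2])); print(v,p)
meas("w4",c,int(p[0]),int(p[1]),80)
E
```

```text
[ 0.34541207 -0.0658338   0.53050635] [ 0.74038292 -0.2743195  -0.61366273]
[ 0.15 -0.17  0.27  2.32 -0.99  0.33  1.39]
[ 0.07897367 -0.0216465   0.45739822] [380.49381235 220.32417581   1.        ]
ring 196 n [-0.965 -0.013 -0.262] yaw 0.01360428916198696 pitch down 0.26468281306915137 rms 0.002377185439643981
ring ellipse ((399.5830383300781, 219.268310546875), (27.759716033935547, 44.45802688598633), 175.44833374023438)
dark [387.88110749 220.04234528] [369 203  32  36 614] h pct [0.0067 0.0196 0.0233 0.0242]
front ellipse ((380.4880065917969, 219.7236785888672), (23.13214111328125, 35.0078010559082), 179.70895385742188) pt [[ 0.73803894 -0.16094203  0.3035049 ]] dia 0.04560852201426805
```

View pics/w4.png

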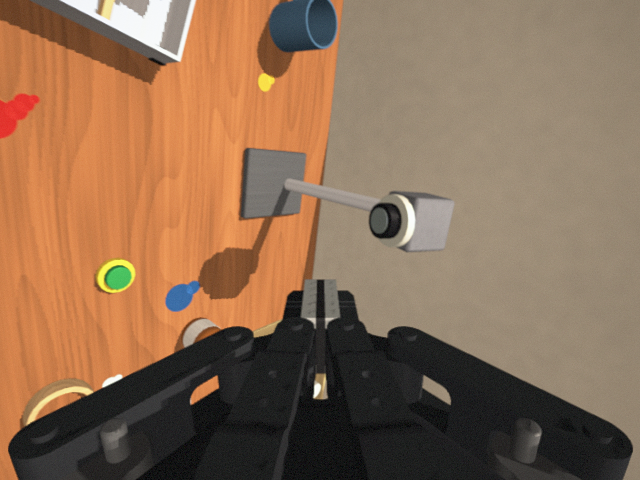

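The lens is at (380,220) and the ring at (399,219). Position repeats to 1 mm. As a yaw check, I'll use the head's top face and the base plate in the top view.

```bash
python3 - <<'E'
from h import *
f=np.load("top1.npz"); im,d=f["im"],f["d"]; c=cam("top"); P=cloud(c,d); H,S,V=cv2.split(cv2.cvtColor(im,cv2.COLOR_RGB2HSV))
box=np.zeros(d.shape,bool); box[120:200,340:395]=True
for nm,m in(("base",box&(S<70)&(P[...,2]<.04)&(V<110)),("head",box&(P[...,2]>.27)&(P[...,2]<.40))):
    q=P[m]; 
    cn=max(cv2.findContours(m.astype(np.uint8),cv2.RETR_EXTERNAL,cv2.CHAIN_APPROX_NONE)[0],key=len)[:,0]
    w=plane(c,cn,np.median(q[:,2])) if nm=="base" else P[cn[:,1],cn[:,0]]
    print(nm,m.sum(),np.median(q,0).round(3))
    # edges along x: extreme y per x-bin
    xs=w[:,0]; lo,hi=np.percentile(xs,[15,85])
    for sgn in(1,-1):
        b=[(x:=w[(xs>=a)&(xs<a+.006)]) [np.argmax(sgn*x[:,1])] for a in np.arange(lo,hi,.006) if ((xs>=a)&(xs<a+.006)).any()]
        b=np.array(b)[:,:2]; b=b[abs(b[:,1]-np.median(b[:,1]))<.008]
        l=cv2.fitLine(b.astype(np.float32),cv2.DIST_HUBER,0,.01,.01).ravel(); print(" edge",sgn,len(b),np.arctan(l[1]/l[0]).round(3),np.median(b[:,1]).round(3))
# case: walls outline, rails not needed
m=(P[...,2]>.045)&(P[...,2]<.065); m[:200]=0; m[330:]=0; m[:,:170]=0; m[:,320:]=0
r=cv2.minAreaRect(P[m][:,:2].astype(np.float32)); print("case",r)
E
```

```text
base 1335 [ 0.796 -0.148  0.017]
 edge 1 22 0.001 -0.102
 edge -1 12 -0.031 -0.224
head 1365 [ 0.789 -0.158  0.346]
 edge 1 14 0.033 -0.126
 edge -1 14 0.051 -0.191
case ((0.5136901140213013, 0.20641982555389404), (0.34290677309036255, 0.24609866738319397), 76.04182434082031)
```

Yaw estimates scatter around 0 (±0.03), so I take 0. The case at (0.514, 0.206), yaw -0.24, puts the red marker at about (0.53, 0.29), which matches. Now to a hover over it.

```bash
cat > go.py <<'E'
from h import *
def go(p,xdir,zdir=(0,0,-1)):
    st=env.get_state(); Rt=q2R(st["tcp_rot"]); z=np.array(zdir,float); z/=np.linalg.norm(z); x=np.array(xdir,float); x-=z*(x@z); x/=np.linalg.norm(x)
    T=np.c_[x,np.cross(z,x),z]
    print("pos",np.round(st["ee_pos"],4),"turn",R.from_matrix(Rt.T@T).as_rotvec().round(3),"shift",(Rt.T@(np.array(p)-st["ee_pos"])*1000).round(1),"j",np.round(st["joint_pos"],2))
E
python3 -c "
from go import *
go([.529,.29,.2],[np.cos(-.22),np.sin(-.22),0])"
```

```text
pos [ 0.4581 -0.132   0.443 ] turn [ 0.659 -0.73   1.77 ] shift [435.1 -87.9 212.5] j [ 0.15 -0.17  0.27  2.32 -0.99  0.33  1.39]
```

Emit:
jog_arm([
  [[0.659,-0.73,1.77,435,-88,212,60],[0.659,-0.73,1.77,435,-88,212,60],[0.659,-0.73,1.77,435,-88,212,60],[0.659,-0.73,1.77,435,-88,212,60],[0.659,-0.73,1.77,435,-88,212,60],[0.659,-0.73,1.77,435,-88,212,60],[0.659,-0.73,1.77,435,-88,212,60],[0.659,-0.73,1.77,435,-88,212,60]],
])

```text
time_s: 8.55
ee_pos: [0.4741, -0.0227, 0.4024]
tcp_rot: [0.275, 0.745, 0.556, 0.245]
ft_force: [-0.8, 1.1, 3.5]
gripper_width: 0.0511
gripper_force: 0.0
```

```bash
python3 -c "
from go import *
go([.529,.29,.2],[np.cos(-.22),np.sin(-.22),0])"
```

```text
pos [ 0.4741 -0.0227  0.4024] turn [ 0.554 -0.616  1.426] shift [ 303.7 -171.8  141.4] j [ 1.37 -0.32 -1.18  2.32 -0.95  0.28  0.65]
```

Emit:
jog_arm([
  [[0.554,-0.616,1.426,304,-172,141,60],[0.554,-0.616,1.426,304,-172,141,60],[0.554,-0.616,1.426,304,-172,141,60],[0.554,-0.616,1.426,304,-172,141,60],[0.554,-0.616,1.426,304,-172,141,60],[0.554,-0.616,1.426,304,-172,141,60],[0.554,-0.616,1.426,304,-172,141,60],[0.554,-0.616,1.426,304,-172,141,60]],
])

```text
time_s: 9.22
ee_pos: [0.4119, 0.0779, 0.384]
tcp_rot: [0.171, 0.89, 0.37, 0.206]
ft_force: [-0.2, -0.0, -0.3]
gripper_width: 0.0509
gripper_force: 0.0
```

```bash
python3 -c "
from go import *
go([.529,.29,.2],[np.cos(-.22),np.sin(-.22),0])"
```

```text
pos [0.4119 0.0779 0.384 ] turn [ 0.311 -0.471  0.983] shift [ 185.6 -156.7  183.1] j [ 1.13 -0.37 -1.25  2.22 -0.21  0.56 -0.82]
```

Emit:
jog_arm([
  [[0.311,-0.471,0.983,186,-157,183,60],[0.311,-0.471,0.983,186,-157,183,60],[0.311,-0.471,0.983,186,-157,183,60],[0.311,-0.471,0.983,186,-157,183,60],[0.311,-0.471,0.983,186,-157,183,60],[0.311,-0.471,0.983,186,-157,183,60],[0.311,-0.471,0.983,186,-157,183,60],[0.311,-0.471,0.983,186,-157,183,60]],
])

```text
time_s: 9.88
ee_pos: [0.3219, 0.1318, 0.3767]
tcp_rot: [0.001, 0.996, -0.025, 0.081]
ft_force: [-0.2, 0.1, -0.5]
gripper_width: 0.0514
gripper_force: 0.0
```

```bash
python3 -c "
from go import *
go([.529,.29,.2],[np.cos(-.22),np.sin(-.22),0])"
```

```text
pos [0.3219 0.1318 0.3767] turn [-0.016 -0.161  0.17 ] shift [ 167.9 -167.9  206.8] j [ 1.18 -0.37 -1.25  2.1  -0.39  1.03 -1.52]
```

Emit:
jog_arm([
  [[-0.016,-0.16,0.17,168,-168,207,60],[-0.016,-0.16,0.17,168,-168,207,60],[-0.016,-0.16,0.17,168,-168,207,60],[-0.016,-0.16,0.17,168,-168,207,60],[-0.016,-0.16,0.17,168,-168,207,60],[-0.016,-0.16,0.17,168,-168,207,60],[-0.016,-0.16,0.17,168,-168,207,60],[-0.016,-0.16,0.17,168,-168,207,60]],
])

```text
time_s: 10.55
ee_pos: [0.2751, 0.1466, 0.3747]
tcp_rot: [-0.009, 0.994, -0.104, 0.016]
ft_force: [0.2, -0.1, 0.5]
gripper_width: 0.0513
gripper_force: 0.0
```

```bash
python3 -c "
from go import *
go([.529,.29,.2],[np.cos(-.22),np.sin(-.22),0])"
```

```text
pos [0.2751 0.1466 0.3747] turn [-0.022 -0.031  0.011] shift [ 213.1 -188.9  185.5] j [ 1.15 -0.37 -1.25  2.09 -0.4   1.17 -1.7 ]
```

Emit:
jog_arm([
  [[0,0,0,213,-190,185,60],[0,0,0,213,-190,185,60],[0,0,0,213,-190,185,60],[0,0,0,213,-190,185,60],[0,0,0,213,-190,185,60],[0,0,0,213,-190,185,60],[0,0,0,213,-190,185,60],[0,0,0,213,-190,185,60]],
])

```text
time_s: 11.22
ee_pos: [0.2805, 0.1528, 0.369]
tcp_rot: [-0.019, 0.994, -0.105, 0.03]
ft_force: [0.0, -0.6, -0.5]
gripper_width: 0.051
gripper_force: 0.0
```

```bash
python3 -c "
from go import *
go([.529,.29,.2],[np.cos(-.22),np.sin(-.22),0])"
```

```text
pos [0.2805 0.1528 0.369 ] turn [-0.044 -0.055  0.01 ] shift [ 204.6 -178.2  188.4] j [ 1.14 -0.37 -1.25  2.11 -0.42  1.12 -1.7 ]
```

The arm has run into the j2/j3 limits. Moving out towards -y brings it back to its normal posture, and from there I'll sweep round.

Emit:
jog_arm([
  [[0,0,0,285,295,70,60],[0,0,0,285,295,70,60],[0,0,0,285,295,70,60],[0,0,0,285,295,70,60],[0,0,0,285,295,70,60],[0,0,0,285,295,70,60],[0,0,0,285,295,70,60],[0,0,0,285,295,70,60]],
])

```text
time_s: 11.88
ee_pos: [0.3244, -0.0755, 0.386]
tcp_rot: [-0.016, 0.993, -0.106, 0.044]
ft_force: [0.4, -0.0, 0.5]
gripper_width: 0.0515
gripper_force: 0.0
```

```bash
python3 -c "
from go import *
go([.5,-.25,.25],[1,0,0])"
```

```text
pos [ 0.3244 -0.0755  0.386 ] turn [-0.032 -0.089 -0.212] shift [196.3 139.4 147.7] j [ 1.93 -0.37 -1.25  2.06 -0.47  1.19 -0.92]
```

I need a kinematic picture of the arm to get off these limits. I'll fit one from the states already recorded.

```bash
cat > fk.py <<'E'
from h import *
import itertools
D=[([1.172,.629,.038,1.518,-.027,.996,-.02],[.212,-.614,.2305],[-.001,.986,.166,0]),
([.379,.529,.137,1.659,-.084,.96,-1.026],[.5171,-.2919,.2505],[0,1,-.001,0]),
([.59,0,-.14,2.41,-.8,.28,2.63],[.4015,-.1513,.3128],[.277,.061,.959,-.003]),
([.93,-.22,-.42,2.1,-.46,.77,.82],[.4041,-.124,.4658],[.215,.655,.703,.175]),
([.15,-.17,.27,2.32,-.99,.33,1.39],[.4577,-.1332,.4434],[.308,.609,.678,.273]),
([1.37,-.32,-1.18,2.32,-.95,.28,.65],[.4741,-.0227,.4024],[.275,.745,.556,.245]),
([1.13,-.37,-1.25,2.22,-.21,.56,-.82],[.4119,.0779,.384],[.171,.89,.37,.206]),
([1.18,-.37,-1.25,2.1,-.39,1.03,-1.52],[.3219,.1318,.3767],[.001,.996,-.025,.081]),
([1.15,-.37,-1.25,2.09,-.4,1.17,-1.7],[.2751,.1466,.3747],[-.009,.994,-.104,.016]),
([1.14,-.37,-1.25,2.11,-.42,1.12,-1.7],[.2805,.1528,.369],[-.019,.994,-.105,.03]),
([1.93,-.37,-1.25,2.06,-.47,1.19,-.92],[.3244,-.0755,.386],[-.016,.993,-.106,.044])]
ax="zyzyzyz"
def rots(q,s):
    out=[];M=np.eye(3)
    for a,si,qi in zip(ax,s,q):
        M=M@R.from_euler(a,si*qi).as_matrix(); out.append(M)
    return out
def fit():
    best=None
    for s1,s3,s5,s7 in itertools.product((1,-1),repeat=4):
        s=(s1,1,s3,1,s5,1,s7)
        rel=[rots(q,s)[-1].T@q2R(t) for q,_,t in D]
        m=R.from_matrix(rel).mean(); e=max((m.inv()*R.from_matrix(rel)).magnitude())
        if best is None or e<best[0]: best=(e,s,m.as_matrix())
    e,s,off=best
    A=[];b=[]
    for q,p,_ in D:
        M=rots(q,s); A.append(np.hstack([np.array([[0],[0],[1]]),M[1][:,[0,2]],M[3][:,[0,2]],M[5][:,[0,2]]])); b+=p
    x,*_=np.linalg.lstsq(np.vstack(A),np.array(b),rcond=1e-6); r=np.vstack(A)@x-b
    return e,s,off,x,abs(r).max()
e,s,off,x,res=fit()
def fk(q):
    M=rots(q,s); return np.hstack([np.array([[0],[0],[1]]),M[1][:,[0,2]],M[3][:,[0,2]],M[5][:,[0,2]]])@x, M[-1]@off
lo=np.array([-3.06,-.37,-1.25,.18,-1.1,.23,-2.94]);hi=np.array([3.06,2.12,1.32,2.47,4.24,1.98,2.94])
if __name__=="__main__": print(e,s,R.from_matrix(off).as_rotvec(),x.round(4),res)
E
python3 fk.py
```

```text
0.011599876889382719 (-1, 1, -1, 1, -1, 1, -1) [-1.17690175e-03 -3.51829385e-04  1.57209000e+00] [ 0.3056  0.0194  0.531  -0.0147  0.3452 -0.0179  0.3231] 0.027272498448373927
```

```bash
cat > ik.py <<'E'
from fk import *
from scipy.optimize import least_squares
def ik(p,xdir,zdir,q0,q3=None,w=.02):
    z=np.array(zdir,float); z/=np.linalg.norm(z); xx=np.array(xdir,float); xx-=z*(xx@z); xx/=np.linalg.norm(xx); T=np.c_[xx,np.cross(z,xx),z]
    def f(q):
        P,M=fk(q); r=[*(P-p)*5,*R.from_matrix(M.T@T).as_rotvec()]
        return np.array(r+([ (q[2]-q3)*5] if q3 is not None else list(w*(q-q0))))
    o=least_squares(f,np.clip(q0,lo+1e-3,hi-1e-3),bounds=(lo,hi)); P,M=fk(o.x); return o.x,np.linalg.norm(P-p)
E
python3 - <<'E'
from ik import *
np.set_printoptions(precision=2,suppress=True)
q0=np.array([-.5,.5,0,1.65,0,1,-2.]);m=[np.cos(-.22),np.sin(-.22),0]
for q3 in(-1.25,-.8,-.4,0,.4): print("hover",q3,*ik([.529,.29,.2],m,[0,0,-1],q0,q3))
t=np.array([.7385-.185*.9394,-.1615,.3-.185*.3429])+.019*np.array([.3429,0,-.9394])
print("final tcp",t)
for q3 in(-.4,0,.4):
  print("final",q3,*ik(t,[1,0,.36],[.3429,0,-.9394],np.array([.3,.4,0,1.65,0,.6,-1.2]),q3))
  print("final flipped",*ik(t,[-1,0,-.36],[.3429,0,-.9394],np.array([.3,.4,0,1.65,0,.6,1.9]),q3))
for y in (-.3,-.45,-.6):
    print(y,*ik([.3,y,.3],m,[0,0,-1],np.array(env.get_state()["joint_pos"])))
E
```

```text
hover -1.25 [ 0.13  0.93 -1.25  1.58  0.83  1.29 -2.94] 0.007593094162396642
hover -0.8 [-0.05  0.72 -0.8   1.66  0.58  1.02 -2.83] 8.329355343006701e-12
hover -0.4 [-0.26  0.62 -0.4   1.68  0.29  0.9  -2.57] 1.0022799304547519e-15
hover 0 [-0.5   0.59  0.    1.68 -0.    0.87 -2.29] 3.54769787143784e-14
hover 0.4 [-0.74  0.62  0.4   1.68 -0.29  0.9  -2.01] 3.5843360032325665e-13
final tcp [ 0.57 -0.16  0.22]
final -0.4 [ 0.61  0.47 -0.4   2.02  0.24  0.35 -1.5 ] 1.0103182026100664e-15
final flipped [ 0.61  0.47 -0.4   2.02  0.24  0.35  1.64] 1.2177709378935644e-15
final 0 [ 0.33  0.44 -0.    2.02 -0.32  0.36 -0.96] 1.1206075023063579e-13
final flipped [ 0.33  0.44 -0.    2.03 -0.32  0.36  2.18] 7.650283525575404e-13
final 0.4 [ 0.05  0.47  0.4   2.01 -0.73  0.47 -0.57] 8.049116928532385e-16
final flipped [ 0.05  0.47  0.4   2.01 -0.73  0.46  2.58] 1.717433293397041e-14
-0.3 [ 1.45  0.29 -0.88  2.01  0.27  0.96 -1.36] 9.300610276062116e-05
-0.45 [ 1.45  0.47 -0.73  1.71  0.35  1.09 -1.18] 6.892725339256373e-05
-0.6 [ 1.41  0.68 -0.61  1.29  0.39  1.29 -0.99] 9.935798314943703e-05
```

Emit:
jog_arm([
  [[0,0,0,55,370,86,60],[0,0,0,55,370,86,60],[0,0,0,55,370,86,60],[0,0,0,55,370,86,60],[0,0,0,55,370,86,60],[0,0,0,55,370,86,60],[0,0,0,55,370,86,60],[0,0,0,55,370,86,60]],
])

```text
time_s: 12.55
ee_pos: [0.2219, -0.2449, 0.3886]
tcp_rot: [-0.004, 0.993, -0.106, 0.055]
ft_force: [0.8, -0.2, 0.5]
gripper_width: 0.0511
gripper_force: 0.0
```

```bash
python3 -c "
from go import *
go([.5,-.3,.25],[1,0,0])"
```

```text
pos [ 0.2219 -0.2449  0.3886] turn [-0.008 -0.109 -0.213] shift [266.9  -2.1 168.3] j [ 2.58 -0.37 -1.25  2.05 -0.49  1.22 -0.27]
```

```bash
python3 - <<'E'
from ik import *
np.set_printoptions(precision=3,suppress=True)
q=np.array(env.get_state()["joint_pos"]); P0,M0=fk(q)
g,r=ik([.3,-.45,.3],[.9,-.2,0],[0,0,-1],np.array([1,.5,0,1.6,0,1,-.2]),0.); print(g,r)
for a in(.1,.2,.3,.4,.5,.75,1):
    P,M=fk(q+a*(g-q)); print(a,P,R.from_matrix(M0.T@M).as_rotvec(),M0.T@(P-P0)*1000)
for k in(1,2):
    e=np.eye(7)[k]*.1; P,M=fk(q+e); print("joint",k+1,R.from_matrix(M0.T@M).as_rotvec(),M0.T@(P-P0)*1000)
J=np.zeros((6,7))
for k in range(7):
    e=np.eye(7)[k]*1e-4; P,M=fk(q+e); J[:,k]=np.r_[(P-P0),M0@R.from_matrix(M0.T@M).as_rotvec()]/1e-4
print(np.linalg.svd(J)[1], np.linalg.svd(J)[2][-1])
print(np.linalg.pinv(J)@np.array([0,-.1,0,0,0,0]))
E
```

```text
[ 0.983  0.391  0.     1.723 -0.     1.028 -0.805] 3.597533769998862e-16
0.1 [ 0.217 -0.267  0.411] [-0.023  0.056 -0.015] [  2.758  13.238 -25.519]
0.2 [ 0.214 -0.284  0.429] [-0.03   0.103 -0.02 ] [  5.155  30.233 -43.583]
0.3 [ 0.212 -0.304  0.438] [-0.024  0.137 -0.018] [  8.694  50.592 -53.025]
0.4 [ 0.213 -0.328  0.438] [-0.009  0.154 -0.011] [ 14.644  73.232 -53.235]
0.5 [ 0.218 -0.353  0.43 ] [ 0.009  0.152 -0.001] [ 23.797  96.618 -44.238]
0.75 [ 0.249 -0.411  0.377] [0.037 0.067 0.019] [ 60.706 147.824  12.441]
1 [ 0.3  -0.45  0.3 ] [-0.019 -0.108  0.004] [110.33  176.71   94.427]
joint 2 [0.07  0.071 0.006] [-5.29   5.679 -5.285]
joint 3 [-0.036  0.027  0.089] [-19.164  23.007 -14.742]
[1.818 1.591 1.284 0.397 0.232 0.113] [ 0.447 -0.417  0.094 -0.011 -0.372  0.301  0.624]
[ 0.462  0.158 -0.488 -0.156  0.08  -0.093 -0.063]
```

The posture change requires going up first. I'll follow the interpolated path.

Emit:
jog_arm([
  [[-0.02,0.06,-0.015,3,13,-25,60],[-0.03,0.1,-0.02,5,30,-44,60],[-0.02,0.14,-0.02,9,50,-53,60],[-0.01,0.15,-0.01,15,73,-53,60],[0.01,0.15,0,24,97,-44,60],[0.03,0.11,0.01,40,122,-20,60],[0.04,0.07,0.02,61,148,12,60],[0.04,0.07,0.02,61,148,12,60]],
])

```text
time_s: 13.22
ee_pos: [0.2453, -0.3934, 0.3895]
tcp_rot: [-0.021, 0.989, -0.116, 0.092]
ft_force: [-2.5, -1.4, 3.2]
gripper_width: 0.0512
gripper_force: 0.0
```

```bash
python3 -c "
from go import *
go([.3,-.45,.3],[.9,-.2,0])"
```

```text
pos [ 0.2453 -0.3934  0.3895] turn [-0.061 -0.179 -0.015] shift [49.6 48.3 97. ] j [ 1.98  0.31 -1.17  1.81  0.15  1.1  -1.02]
```

Off the limit. Next, outward and round.

Emit:
jog_arm([
  [[-0.06,-0.18,0,120,75,97,60],[-0.06,-0.18,0,120,75,97,60],[-0.06,-0.18,0,120,75,97,60],[-0.06,-0.18,0,120,75,97,60],[-0.06,-0.18,0,120,75,97,60],[-0.06,-0.18,0,120,75,97,60]],
])

```text
time_s: 13.72
ee_pos: [0.3656, -0.4908, 0.3051]
tcp_rot: [-0.005, 0.994, -0.114, -0.0]
ft_force: [-0.8, -0.1, 0.2]
gripper_width: 0.0509
gripper_force: 0.0
```

```bash
python3 -c "
from go import *
go([.58,-.2,.3],[1,0,0])
go([.58,.2,.3],[.97,-.22,0])"
```

```text
pos [ 0.3656 -0.4908  0.3051] turn [-0.01   0.001 -0.228] shift [ 143.3 -331.6    8. ] j [ 1.41  0.64 -0.91  1.51  0.51  1.25 -1.37]
pos [ 0.3656 -0.4908  0.3051] turn [-0.01   0.002 -0.004] shift [  53.1 -721.3   11.9] j [ 1.41  0.64 -0.91  1.51  0.51  1.25 -1.37]
```

Emit:
jog_arm([
  [[0,0,0,240,-100,-45,60],[0,0,0,240,-100,-45,60],[0,0,0,240,-100,-45,60],[0,0,0,240,-100,-45,60],[0,0,0,240,-100,-45,60],[0,0,0,240,-100,-45,60],[0,0,0,240,-100,-45,60]],
])

```text
time_s: 14.3
ee_pos: [0.6238, -0.4423, 0.3562]
tcp_rot: [-0.004, 0.994, -0.112, 0.001]
ft_force: [-1.0, 1.0, -1.2]
gripper_width: 0.0511
gripper_force: 0.0
```

```bash
python3 -c "
from go import *
go([.48,.0,.3],[.97,-.22,0])"
```

```text
pos [ 0.6238 -0.4423  0.3562] turn [-0.008 -0.002 -0.001] shift [-238.5 -399.    58.8] j [ 0.88  0.85 -0.83  0.89  0.58  1.59 -1.53]
```

Emit:
jog_arm([
  [[0,0,-1,-200,-250,0,60],[0,0,-1,-200,-250,0,60],[0,0,-1,-200,-250,0,60],[0,0,-1,-200,-250,0,60],[0,0,-1,-200,-250,0,60],[0,0,-1,-200,-250,0,60],[0,0,-1,-200,-250,0,60],[0,0,-1,-200,-250,0,60]],
])

```text
time_s: 14.97
ee_pos: [0.4782, -0.1544, 0.3576]
tcp_rot: [-0.002, 0.925, 0.38, 0.0]
ft_force: [0.6, -0.3, 0.1]
gripper_width: 0.0517
gripper_force: 0.0
```

```bash
python3 -c "
from go import *
go([.53,.1,.3],[-.97,.22,0])"
```

```text
pos [ 0.4782 -0.1544  0.3576] turn [-0.    -0.004 -2.139] shift [ 215.6 -144.2   58.3] j [ 1.04  0.5  -1.2   1.71  0.48  1.27 -1.06]
```

Emit:
jog_arm([
  [[0,0,-1,216,-144,50,60],[0,0,-1,216,-144,50,60],[0,0,-1,216,-144,50,60],[0,0,-1,216,-144,50,60],[0,0,-1,216,-144,50,60],[0,0,-1,216,-144,50,60],[0,0,-1,216,-144,50,60],[0,0,-1,216,-144,50,60]],
])

```text
time_s: 15.63
ee_pos: [0.5343, 0.1011, 0.3078]
tcp_rot: [-0.002, 0.628, 0.778, 0.002]
ft_force: [-0.6, -0.2, -0.2]
gripper_width: 0.0511
gripper_force: 0.0
```

```bash
python3 -c "
from go import *
go([.53,.29,.2],[-np.cos(.22),np.sin(.22),0])"
```

```text
pos [0.5343 0.1011 0.3078] turn [ 0.004 -0.006 -1.138] shift [184.8  35.7 109. ] j [ 0.49  0.65 -1.22  1.69  0.63  1.26 -0.65]
```

Emit:
jog_arm([
  [[0,0,-1.14,185,36,90,60],[0,0,-1.14,185,36,90,60],[0,0,-1.14,185,36,90,60],[0,0,-1.14,185,36,90,60],[0,0,-1.14,185,36,90,60],[0,0,-1.14,185,36,90,60],[0,0,-1.14,185,36,90,60],[0,0,-1.14,185,36,90,60]],
])

```text
time_s: 16.3
ee_pos: [0.533, 0.2854, 0.2177]
tcp_rot: [-0.001, 0.181, 0.984, 0.001]
ft_force: [0.5, -0.5, 0.6]
gripper_width: 0.0511
gripper_force: 0.0
```

Emit:
jog_arm([
  [[0,0,-0.13,0,0,15,60],[0,0,-0.13,0,0,15,60],[0,0,-0.13,0,0,15,60]],
])

```text
time_s: 16.55
ee_pos: [0.5335, 0.2837, 0.2027]
tcp_rot: [-0.001, 0.122, 0.992, 0.001]
ft_force: [-0.2, -0.0, 0.8]
gripper_width: 0.0513
gripper_force: 0.0
```

```bash
cat > mk.py <<'E'
from go import *
c,im,d=grab("wrist","w5"); P=cloud(c,d)
H,S,V=cv2.split(cv2.cvtColor(im,cv2.COLOR_RGB2HSV))
m=(((H<6)|(H>174))&(S>150)&(V>70)).astype(np.uint8)
k,l,s,ce=cv2.connectedComponentsWithStats(m)
for i in range(1,k):
    if s[i,4]>60:
        q=P[l==i]; z=np.median(q[:,2]); print("red",ce[i].round(1),s[i],np.median(q,0).round(4),plane(c,ce[i],z).round(4), cv2.minAreaRect(q[:,:2].astype(np.float32)))
go([.53,.29,.2],[-np.cos(.22),np.sin(.22),0])
E
python3 mk.py
```

```text
red [327.8 203.5] [ 314  175   28   58 1536] [0.5192 0.2925 0.0478] [[0.5194 0.2926 0.0478]] ((0.5063827633857727, 0.295589417219162), (0.02297225221991539, 0.07855872809886932), 76.84794616699219)
red [326.8 288.1] [316 275  22  29 586] [0.5965 0.2729 0.0452] [[0.5965 0.2729 0.0452]] ((0.5393336415290833, 0.2860463559627533), (0.019678376615047455, 0.14707864820957184), 76.87483215332031)
pos [0.5337 0.284  0.2034] turn [ 0.002 -0.002 -0.026] shift [5.1 4.9 3.4] j [ 0.11  0.89 -1.22  1.66  0.88  1.24  0.02]
```

View pics/w5.png

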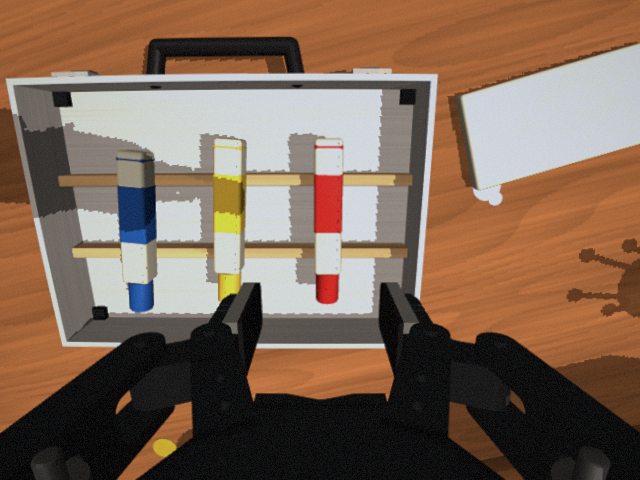

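The band is at (328,203) and the cap at (327,288), with the fingers straddling the marker. The marker origin is (0.529, 0.290) with yaw -0.24. Descending; the last part is slow.

Emit:
jog_arm([
  [[0,0,-0.005,6,5,40,60],[0,0,-0.005,6,5,80,60],[0,0,-0.005,6,5,115,60],[0,0,-0.005,6,5,140,60],[0,0,-0.005,6,5,160,60],[0,0,-0.005,6,5,175,60],[0,0,-0.005,6,5,187,60],[0,0,-0.005,6,5,187,60]],
])

```text
time_s: 17.27
ee_pos: [0.5286, 0.2899, 0.0146]
tcp_rot: [-0.001, 0.119, 0.993, 0.0]
ft_force: [-0.1, -0.3, -0.4]
gripper_width: 0.051
gripper_force: 0.0
```

Emit:
jog_arm([
  [[0,0,0,0,0,0,20],[0,0,0,0,0,0,10],[0,0,0,0,0,0,0],[0,0,0,0,0,0,0],[0,0,0,0,0,0,0],[0,0,0,0,0,0,0],[0,0,0,0,0,0,0]],
])

```text
time_s: 17.85
ee_pos: [0.5299, 0.2915, 0.0179]
tcp_rot: [0.001, 0.119, 0.993, 0.002]
ft_force: [0.9, 0.4, 7.3]
gripper_width: 0.023
gripper_force: 59.5
```

Gripped: 23 mm opening at 59 N. Lifting straight up.

Emit:
jog_arm([
  [[0,0,0,0,0,-15,0],[0,0,0,0,0,-35,0],[0,0,0,0,0,-70,0],[0,0,0,0,0,-105,0],[0,0,0,0,0,-140,0],[0,0,0,0,0,-180,0],[0,0,0,0,0,-215,0],[0,0,0,0,0,-215,0]],
])

```text
time_s: 18.52
ee_pos: [0.5307, 0.2939, 0.2399]
tcp_rot: [0.004, 0.118, 0.993, 0.005]
ft_force: [0.4, 1.2, -0.9]
gripper_width: 0.0231
gripper_force: 58.8
```

```bash
python3 - <<'E'
from go import *
c,im,d=grab("wrist","w6"); st=env.get_state(); Rt=q2R(st["tcp_rot"]); P=(cloud(c,d)-st["ee_pos"])@Rt*1000
H,S,V=cv2.split(cv2.cvtColor(im,cv2.COLOR_RGB2HSV))
m=(((H<6)|(H>174))&(S>150)&(V>70)&(P[...,2]>-60)&(P[...,2]<20)).astype(np.uint8)
k,l,s,ce=cv2.connectedComponentsWithStats(m)
for i in range(1,k):
    if s[i,4]>60: q=P[l==i]; print("red tool mm",ce[i].round(1),s[i],np.median(q,0).round(1),np.percentile(q,[3,97],axis=0).round(1))
# whole barrel tail: points near tool y=0
b=(abs(P[...,1])<20)&(P[...,2]>-45)&(P[...,2]<15)&(P[...,0]>15)&(P[...,0]<90); q=P[b]; print("tail",b.sum(),np.percentile(q,[1,50,99],axis=0).round(1))
top=q[q[:,2]<np.median(q[:,2])+6]; A=np.c_[top[:,0],np.ones(len(top))]; print("top z=a x+b",np.linalg.lstsq(A,top[:,2],rcond=None)[0])
for x0 in(25,35,45,55,65): w=q[abs(q[:,0]-x0)<4]; print(x0,len(w),np.percentile(w[:,1],[2,50,98]).round(1),np.median(w[:,2]).round(1))
go([.5,.0,.3],[-1,0,0])
E
```

```text
red tool mm [321.2 175.4] [284 171  75  10 345] [ 57.5   0.3 -33.1] [[ 56.5 -10.9 -34.3]
 [ 58.5  11.5 -31.4]]
red tool mm [320.2 307.4] [ 286  243   70  131 8425] [ 12.   -0.  -33.3] [[-13.4 -11.  -34.4]
 [ 33.4  11.1 -31.9]]
tail 10454 [[ 15.6 -11.4 -34.6]
 [ 41.6   0.3 -33.1]
 [ 64.3  12.1 -29.7]]
top z=a x+b [ 1.42063722e-02 -3.35382152e+01]
25 1538 [-11.4   0.3  12. ] -33.3
35 1642 [-11.2   0.3  11.8] -33.1
45 1728 [-10.9   0.3  11.8] -32.9
55 1856 [-10.9   0.3  11.7] -33.0
65 874 [-10.3   0.   10.9] -32.2
pos [0.5301 0.2922 0.2365] turn [ 0.007  0.005 -0.237] shift [ -39.7 -290.6  -65.6] j [ 0.09  0.82 -1.2   1.63  0.81  1.25  0.07]
```

View pics/w6.png

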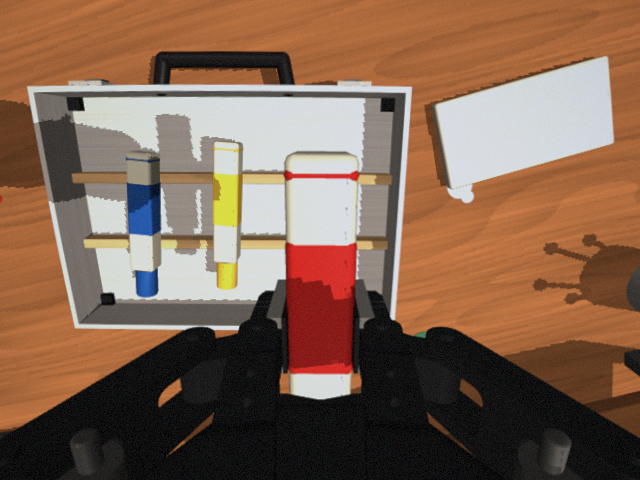

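The marker is held straight: top at tool z -33, tail at x = +65, so the tip lies at tool (-85, 0, -21) mm. Checking whether the final pose is reachable from this posture.

```bash
python3 - <<'E'
from ik import *
np.set_printoptions(precision=2,suppress=True)
q=np.array(env.get_state()["joint_pos"])
t=[.572,-.1615,.2166]; X=[-.9394,0,-.3429]; Z=[.3429,0,-.9394]
a,r=ik(t,X,Z,q); print("from cur",a,r,np.degrees(np.arccos(fk(a)[1][:,2]@Z)))
for q3 in(-1.2,-.9,-.6,-.3): a,r=ik(t,X,Z,np.array([.6,.45,q3,2,.3,.5,1.6]),q3); print(q3,a,r,np.degrees(np.arccos(min(1,fk(a)[1][:,2]@Z))))
E
```

```text
from cur [ 1.06  0.77 -1.25  1.98  1.12  0.79  0.82] 6.881483201420128e-05 nan
-1.2 [ 1.04  0.74 -1.2   1.98  1.09  0.74  0.85] 1.0886865537313329e-10 0.0
-0.9 [ 0.92  0.6  -0.9   2.    0.85  0.53  1.06] 1.0375941102438197e-11 0.0
-0.6 [ 0.74  0.51 -0.6   2.02  0.52  0.39  1.37] 6.684558649554268e-12 0.0
-0.3 [ 0.54  0.46 -0.3   2.03  0.1   0.34  1.77] 3.067729671959792e-10 0.0<stdin>:5: RuntimeWarning: invalid value encountered in arccos
```

Reachable. Moving over with the marker level, well clear of the head.

Emit:
jog_arm([
  [[0,0,0,0,-40,-60,0],[0,0,-0.1,-20,-80,-65,0],[0,0,-0.24,-40,-120,-65,0],[0,0,-0.24,-40,-160,-65,0],[0,0,-0.24,-40,-200,-65,0],[0,0,-0.24,-40,-240,-65,0],[0,0,-0.24,-40,-280,-65,0],[0,0,-0.24,-40,-290,-65,0]],
])

```text
time_s: 19.23
ee_pos: [0.498, -0.0053, 0.2946]
tcp_rot: [-0.002, -0.0, 1.0, -0.0]
ft_force: [0.3, -0.6, -1.3]
gripper_width: 0.023
gripper_force: 59.0
```

```bash
python3 -c "
from go import *
go([.54,-.1615,.23],[-.9394,0,-.3429],[.3429,0,-.9394])"
```

```text
pos [ 0.498  -0.0053  0.2946] turn [-0.    -0.354  0.   ] shift [ -42.2 -156.2   64.5] j [ 0.73  0.58 -1.22  1.82  0.6   1.17  0.89]
```

Emit:
jog_arm([
  [[0,-0.1,0,-5,-35,15,0],[0,-0.2,0,-10,-70,30,0],[0,-0.3,0,-20,-105,45,0],[0,-0.354,0,-30,-135,58,0],[0,-0.354,0,-40,-156,64.5,0],[0,-0.354,0,-42,-156,64.5,0],[0,-0.354,0,-42,-156,64.5,0]],
])

```text
time_s: 19.82
ee_pos: [0.5416, -0.1581, 0.2297]
tcp_rot: [0.175, 0.0, 0.985, 0.002]
ft_force: [0.6, 0.4, -1.1]
gripper_width: 0.0236
gripper_force: 59.0
```

```bash
python3 -c "
from go import *
go([.572,-.1615,.2166],[-.9394,0,-.3429],[.3429,0,-.9394])"
```

```text
pos [ 0.5416 -0.1581  0.2297] turn [ 0.003  0.001 -0.001] shift [-24.   -3.4  22.8] j [ 1.05  0.6  -1.12  2.06  0.95  0.62  0.92]
```

Emit:
jog_arm([
  [[0,0,0,-8,-1,8,0],[0,0,0,-16,-2,16,0],[0,0,0,-24,-3,23,0],[0,0,0,-24,-3,23,0],[0,0,0,-24,-3,23,0],[0,0,0,-24,-3,23,0]],
])

```text
time_s: 20.32
ee_pos: [0.5728, -0.1589, 0.2174]
tcp_rot: [0.176, -0.002, 0.984, 0.002]
ft_force: [-0.5, 0.7, -0.5]
gripper_width: 0.0233
gripper_force: 59.0
```

```bash
python3 - <<'E'
from go import *
go([.572,-.1615,.2166],[-.9394,0,-.3429],[.3429,0,-.9394])
for n in("scene","top"):
    c,im,d=grab(n,n+"9"); P=cloud(c,d); H,S,V=cv2.split(cv2.cvtColor(im,cv2.COLOR_RGB2HSV))
    near=np.linalg.norm(P-[.60,-.16,.26],axis=2)<.12
    m=(near&((H<6)|(H>174))&(S>150)&(V>60)).astype(np.uint8); k,l,s,ce=cv2.connectedComponentsWithStats(m)
    for i in range(1,k):
        if s[i,4]>8: q=P[l==i]; print(n,ce[i].round(1),s[i],np.median(q,0).round(3),q.min(0).round(3),q.max(0).round(3))
    hd=(np.linalg.norm(P-[.75,-.16,.3],axis=2)<.06)&(V>180)&(S<50); print("ring px",hd.sum(),P[hd].mean(0) if hd.any() else "")
im=np.load("scene9.npz")["im"]; cv2.imwrite("pics/s9.png",cv2.resize(im[130:290,150:370],None,fx=3.5,fy=3.5,interpolation=cv2.INTER_CUBIC)[:,:,::-1])
E
```

```text
pos [ 0.5728 -0.1589  0.2174] turn [0.004 0.003 0.003] shift [ 1.  -2.6  0.4] j [ 0.98  0.65 -1.07  2.    0.99  0.63  0.91]
scene [294.  196.4] [291 194   6   8  27] [ 0.567 -0.159  0.25 ] [ 0.555 -0.171  0.241] [ 0.577 -0.139  0.257]
scene [275.4 203.2] [270 200  12   8  63] [ 0.634 -0.153  0.267] [ 0.614 -0.165  0.256] [ 0.646 -0.146  0.277]
ring px 77 [ 0.75474243 -0.14516402  0.33287828]
top [376.2 218.2] [373 213   7  11  64] [ 0.632 -0.159  0.271] [ 0.62  -0.167  0.261] [ 0.644 -0.152  0.277]
top [375.2 243.2] [371 242  10   4  32] [ 0.572 -0.155  0.252] [ 0.557 -0.17   0.247] [ 0.575 -0.143  0.361]
ring px 56 [ 0.75362858 -0.15719732  0.33953838]
```

View pics/s9.png

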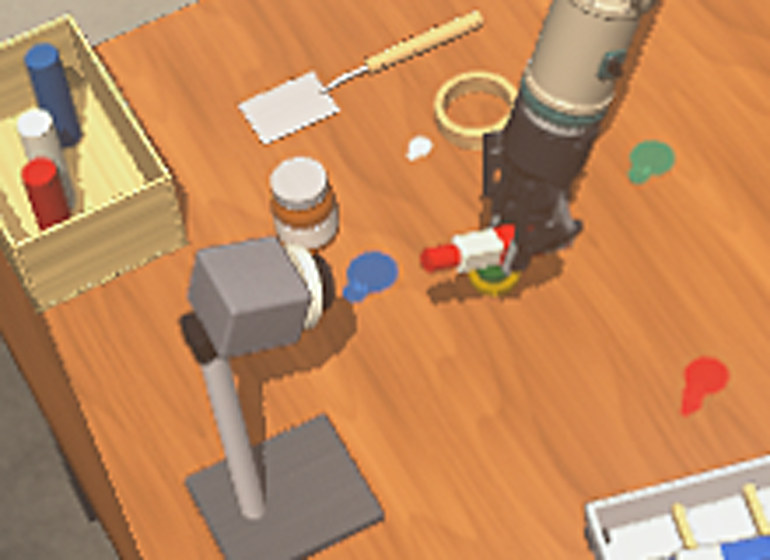

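The crop shows the cap at (437,257) aimed at the lens at (320,285), and depth puts the tip at x ≈ 0.645 as planned. A small lateral trim, then hold still.

Emit:
jog_arm([
  [[0.004,0,0,0,-2.5,0,0],[0.004,0,0,0,-2.5,0,0],[0.004,0,0,0,-2.5,0,0],[0.004,0,0,0,-2.5,0,0],[0.004,0,0,0,-2.5,0,0],[0.004,0,0,0,-2.5,0,0],[0.004,0,0,0,-2.5,0,0],[0.004,0,0,0,-2.5,0,0]],
])

```text
time_s: 21.08
ee_pos: [0.5729, -0.1623, 0.2175]
tcp_rot: [0.176, -0.001, 0.984, -0.001]
ft_force: [0.9, -0.2, -0.4]
gripper_width: 0.0231
gripper_force: 59.0
```

```bash
python3 - <<'E'
from go import *
go([.572,-.1615,.2166],[-.9394,0,-.3429],[.3429,0,-.9394])
st=env.get_state(); Rt=q2R(st["tcp_rot"]); tip=np.array(st["ee_pos"])+Rt@[-.085,.0002,-.0213]; m=np.array([.9394,0,.3429]); v=np.array([.7385,-.1615,.3])-tip
print("tip",tip,"dist",v@m,"off",np.linalg.norm(v-m*(v@m)),"max dq",np.abs(st["dq"]).max())
E
```

```text
pos [ 0.5729 -0.1623  0.2175] turn [-0.001  0.003  0.002] shift [1.1 0.8 0.6] j [ 0.98  0.65 -1.07  2.    0.99  0.63  0.91]
tip [ 0.64522658 -0.16192216  0.26692488] dist 0.09896250526559863 off 0.0010055835613133977 max dq 0.002227772916874703
```

By my measurements the tip is 99 mm from the glass, 1 mm off the lens axis and still. Handing in.

```bash
python3 -c "
from station import env
print(env.close_job())"
```

```text
the job is handed in; nothing more can be done
None
```

Job handed in at about 21 s with no verdict returned: the button was pressed to its stop (20 N) and the finger lifted clear, and the red marker is held still with its cap 99 mm from the lens and 1 mm off its axis, by my own measurements (lens left/right direction good to about ±0.03 rad).

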